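Set and clamp the fence of the book-labelling jig

TASK

Set up the labelling jig for the next batch: slide its slotted fence along its two bolts towards the stop block until the rail lightly presses in the sprung button at the end of the stop screw (that button marks the label line), never pushing on the stop harder than 12 N. Then let go of the fence and swing the cam lever fully down to clamp it, so that the rail is still touching the button at the end, and leave the small things round the jig where they are.

Things in the scene. Friction and masses are not known exactly. Their poses are not given: they have to be found in the camera images.
- jig: The jig's bed: a pale wooden board 280 x 230 x 16 mm fixed to the worktop, a fine scale along its -y edge. Origin: centre of its underside; x = direction in which the fence slides towards the stop, z up. Two 6 mm bolts stand at x = -10 mm, y = +72 and -72 mm. The stop block stands on its +x part, the cam lever at the +y bolt.
- fence: The fence, loose aluminium, about 0.5 kg: a flat foot 126 x 200 x 6 mm lying on the bed, two slots along x (90 x 8 mm) round the bolts; along its +x edge an upright rail 12 mm thick (x), 200 mm long (y), top 46 mm above the bed. Slides along x between low guide strips (1.2 mm play, may cock slightly); drag 1 to 3 N, more if pressed down. Origin: under the rail's middle, on the bed; axes as the jig's.
- rail_mid (a point): Middle of the fence's rail: 20 mm below the rail's top edge, 26 mm above the bed, 6 mm behind the rail's front (+x) face. The rail is bare over its whole length, so it can be pinched from above (12 mm, along the jig's x). Best pinched at the middle or on the -y half: the stop is on the +y half.
- stop: Steel stop block 30 x 32 x 36 mm fixed on the bed at its +x end. Origin: centre of its underside; axes as the jig's. A screw points from it to the rail (-x) 26 mm above the bed, with a sprung button (6 mm diameter) at its end. The end of the button stands 12 to 30 mm out from the block's face, a different amount each time and not measured: it has to be felt or seen. The button yields 2 mm under 0.5 N rising to 1.1 N, then is solid.
- stop_face (a point): Point on the stop block's face towards the rail (-x) on the screw's axis, 26 mm above the bed.
- cam_lever (a joint): Angle of the cam lever in rad: 0 = open, leaning up and outward (to the jig's +y) at 52 degrees above level; grows as the lever swings down outward; 0.9 = fully down, handle level (end stop). It stays where it is left; a cam at its root bites on the fence's foot from about 0.4 on, so the push grows. It takes up to about 1 N m.
- lever_pivot (a point): Pivot of the cam lever, on its axis, which runs along the jig's x; 37 mm above the worktop. The handle is a black round bar of 12 mm diameter, axis through the pivot, reaching to a ball 78 mm from it.
- lever_ball (a point): Centre of the ball (18 mm diameter) at the end of the cam lever's handle.
- eraser: Bystander: eraser 23 x 58 x 13 mm lying on the bed behind the fence. Origin: centre of its underside.
- clip_tin: Bystander: round grey paper-clip tin, 72 mm diameter, 26 mm high, on the worktop beside the jig (-y side). Origin: centre of its underside.
- sticky_pad: Bystander: stack of sticky notes 80 x 81 x 20 mm on the worktop on the lever's side (+y), beyond the lever. Origin: centre of its underside.
- member_cards: Bystander: bundle of cards 56 x 87 x 14 mm on the worktop on the -y side. Origin: centre of its underside.

How it is judged:
On the way, in this order (a step that is already met when the one before it is completed fails the run):
1. the fence's rail presses on the stop's button with over 0.4 N for 0.2 s, while the lever is still open (contact force between fence and stop above 0.4 N and value of joint cam_lever below 0.25 rad), for 0.2 s.
2. the fingers are off the fence and the cam lever is swung down (value of joint cam_lever above 0.82 rad and contact force between the fingers and fence below 0.1 N), for 0.2 s.
At the end, for the whole second after the job is handed in: The rail still touches the stop's button (over 0.2 N between fence and stop), the cam lever is down (over 0.82 of its 0.9 rad) and the fence is at rest (contact force between fence and stop above 0.2 N and value of joint cam_lever above 0.82 rad and linear speed of fence below 0.005 m/s).
It fails at once if the fence is pushed against the stop with more than 12 N (contact force between fence and stop above 12 N).
It fails at once if a bystander (eraser, clip tin, sticky pad, member cards) is moved more than 20 mm (distance of any of eraser, clip_tin, sticky_pad, member_cards from where it was at the start of the episode above 0.02 m).
It also fails if it takes over 56 s, if anything falls off the work surface, if the arm or the gripper's body presses on something with over 40 N, if the wrist force passes 120 N, or if a joint passes its speed limit or range.

ROBOT

A 6-joint arm with a two-finger parallel gripper is mounted at the origin on a cart in front of the work surface, level with it; the furniture and walls round the work are solid. World frame = base frame: x ahead of the robot, y to its left, z up, the work surface at z = 0. Lengths are in m, angles in rad, forces in N, time in s.
With the tool pointing down it reaches from about 0.4 to 0.825 m from the base axis. Payload 7 kg.
Tool frame: the origin (TCP) lies at the very end of the fingers, on their centre line; the grasp point (between the pads) lies 19 mm behind it; z points along the fingers, y is the direction in which the jaws open and shut (so a half turn about z gives the same grasp; the last joint's range is limited). The gripper opens to 85 mm and grips with 20 to 120 N. Pads are 22 mm wide; open, the fingers measure 114 mm over their backs; the gripper's body (76 mm by 85 mm) begins 54 mm behind the grasp point. The pads swing forward as they close: fully open they stand 13 mm farther back than shut.
Start: joints at [1.588, 0.359, 0.012, 0, -1.224, -0.288], TCP at [0.181, 0.65, 0.231] pointing down, gripper open.
Joint ranges: [-3.07, 3.07], [-1.43, 2.12], [-1.02, 1.25], [-3.03, 1.67], [-3.05, -0], [-3.03, 3.03]. Speed limits (rad/s): [2.39, 2.39, 3.01, 3.14, 3.14, 3.14].

INTERFACE

Orientations are given as a 3x3 rotation matrix whose columns are the frame's x, y, z axes.
In Python, from plant import bot, effector, snapshot, telemetry gives the robot as it stands. The module is installed in compiled form; this text tells all that it offers. Calls block until the motion is done:
- bot.move_to(position, orientation): joint-space move of the TCP to a pose.
- bot.movel(position, attitude=None, feed=0.15, threshold=None): straight line of the TCP; attitude=None keeps the orientation; feed is the mean speed in m/s. With threshold (N) it stops when the force on the tool has changed by that much, and returns True; else False.
- bot.move_joints(angles): joint-space move.
- effector.command_gripper(opening, grasp_force=None): finger opening in m; grasp_force is the grip in N (None keeps the last); returns when the fingers have stopped.
- bot.pause(seconds).
- bot.solve_ik(position, orientation): joint angles nearest the present ones, or None.
- snapshot(name): name is "side" or "top"; returns a dict with "frame" (420x560x3 uint8, red, green, blue), "range_z" (420x560 float32, m along the optical axis (not along the pixel's ray), 0 where there is no reading), "fx", "fy", "cx", "cy" (pixels), "rvec" (rotation vector, rad) and "tvec" (3), from world to camera coordinates, as OpenCV has them. Camera axes: x right, y down, z forward; pixel columns grow to the right and rows downward; lengths in m; the calibration is good to about 2 mm. A picture is of the moment at which its call begins.
A pose or a line that the arm cannot do raises bot.Unreachable and nothing moves.
- bot.hand_in(): hands the job in, once; it reports no verdict.
Readings, each from a call of its own:
- telemetry.get_t(): time.
- telemetry.get_q(): joint angles.
- telemetry.get_joint_vel(): joint speeds.
- telemetry.get_joint_torque(): joint torques, N m.
- telemetry.get_tool_pos(): TCP position.
- telemetry.get_tcp_rot(): TCP orientation.
- telemetry.get_ft_force(): force on the tool from outside, world axes, zero at the start.
- telemetry.get_ft_torque(): the same for the moment, N m.
- telemetry.get_gripper_width(): finger opening in m.
Only numpy, scipy, OpenCV 4.12 (cv2) and the standard library are available. Lean on these libraries where they do the work, as an engineer would, in place of code of your own. Each camera call takes 0.05 s, during which the arm holds its last target. There are 200 camera calls.

## Working session

There is one attempt and no reset: what is moved stays moved. The work goes in short steps, each a Python script; the robot and the scene stay as the last script left them, time stands still between calls to the robot, and variables do not carry over. Pictures are saved under pics/ and viewed, about 8 in all and at most 12, crops included, and the job is handed in when it is done.

```bash
mkdir -p pics
cat > h.py <<'E'
import numpy as np, cv2
from plant import bot, effector, snapshot, telemetry
def snap(name, tag):
    s=snapshot(name); np.savez(f'pics/{tag}.npz',**s)
    cv2.imwrite(f'pics/{tag}.png',s['frame'][:,:,::-1]); return s
def load(tag): return dict(np.load(f'pics/{tag}.npz'))
def px2w(s,u,v,z=None,plane=None):
    R=cv2.Rodrigues(np.array(s['rvec'],float))[0]; t=np.array(s['tvec'],float).ravel()
    d=np.array([(u-s['cx'])/s['fx'],(v-s['cy'])/s['fy'],1.])
    C=-R.T@t; D=R.T@d
    if plane is not None: k=(plane-C[2])/D[2]
    else: k=s['range_z'][int(round(v)),int(round(u))] if z is None else z
    return C+k*D
def crop(tag,x0,y0,x1,y1,f,out):
    im=cv2.imread(f'pics/{tag}.png')[y0:y1,x0:x1]
    cv2.imwrite(f'pics/{out}.png',cv2.resize(im,None,fx=f,fy=f,interpolation=cv2.INTER_CUBIC))
E
python3 - <<'E'
from h import *
for n in('top','side'):
    s=snap(n,n+'0'); R=cv2.Rodrigues(np.array(s['rvec'],float))[0]; print(n,s['fx'],(-R.T@np.array(s['tvec']).ravel()).round(3),R[2].round(2))
print(telemetry.get_t(),telemetry.get_tcp_rot().round(3) if hasattr(telemetry.get_tcp_rot(),'round') else telemetry.get_tcp_rot())
E
```

```text
top 405.9688156308233 [0.526 0.052 0.93 ] [ 0.05  0.01 -1.  ]
side 389.16030517378425 [0.3   0.735 0.541] [ 0.31 -0.8  -0.51]
0.1 [[ 0.964 -0.268 -0.   ]
 [-0.268 -0.964 -0.001]
 [ 0.     0.001 -1.   ]]
```

View pics/top0.png

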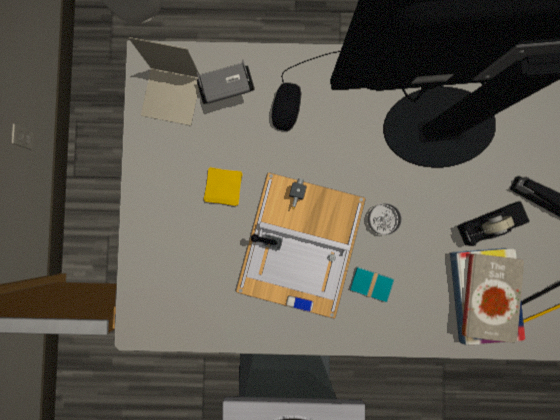

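View pics/side0.png

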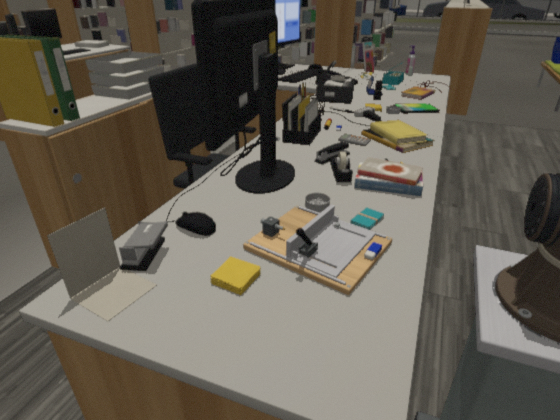

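The top view shows the jig at about (300,245), with the stop block at (297,190), the rail running from (258,220) to (350,247), and the lever at (265,240). The yellow pad is at (223,187), the tin at (383,220), the cards at (371,285) and the eraser at (300,303). The side view agrees with this. Next I'll enlarge both.

Run:
```python
from h import *
crop('top0',230,165,375,325,5,'top0c'); crop('side0',235,190,400,290,4.8,'side0c')
im=cv2.imread('pics/top0c.png'); cv2.imwrite('pics/top0c.png',cv2.resize(im,None,fx=.75,fy=.75,interpolation=cv2.INTER_AREA)); print(im.shape)
```

```text
(800, 725, 3)
```

View pics/top0c.png

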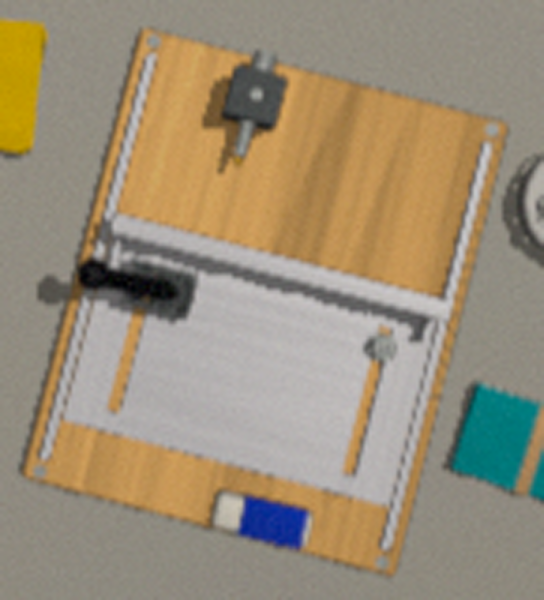

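View pics/side0c.png

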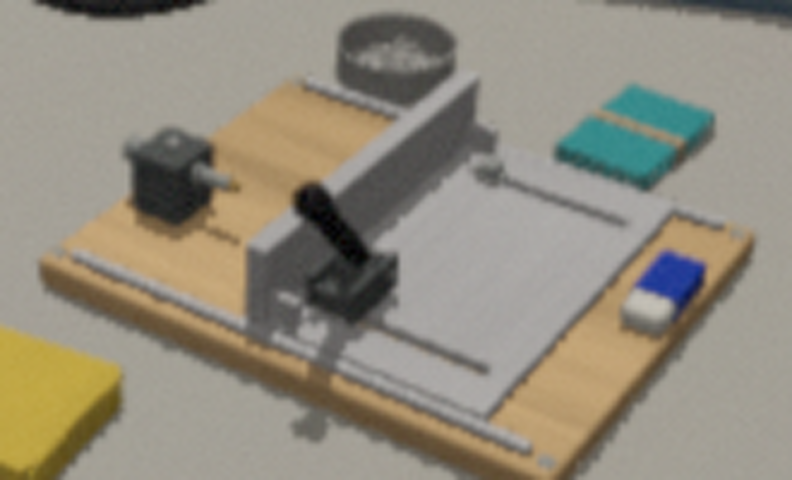

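The enlarged top crop (3.75x, offset (230,165)) shows:
- Board corners at (142,28), (508,125), (395,573) and (25,475).
- Rail top from (113,213) to (447,302) along its front edge.
- Button tip near (236,162).
- Lever ball at (93,274).

The side crop shows a clear gap between button and rail, with the lever open.

Run:
```python
from h import *
s=load('top0')
def P(U,V,z=None): 
    return px2w(s,(U+.5)/3.75-.5+230,(V+.5)/3.75-.5+165,plane=z)
c=np.array([P(142,28,.016),P(508,125,.016),P(395,573,.016),P(25,475,.016)])
print(c.round(4)); 
o=c.mean(0)[:2]; ex=(c[0]+c[1]-c[2]-c[3])[:2]; ey=(c[0]+c[3]-c[1]-c[2])[:2]
print('dims',np.linalg.norm(ex)/2,np.linalg.norm(ey)/2, 'ang',np.arctan2(ex[1],ex[0]),np.arctan2(-ey[0],ey[1]))
a=np.arctan2(ex[1],ex[0])*.55+np.arctan2(-ey[0],ey[1])*.45
ex=np.array([np.cos(a),np.sin(a)]); ey=np.array([-np.sin(a),np.cos(a)])
J=lambda p:(round(float((p[:2]-o)@ex),4),round(float((p[:2]-o)@ey),4))
print('o',o,'a',a)
for n,U,V,z in [('railF L',113,213,.062),('railF R',450,300,.062),('railB R',444,320,.062),('tip',236,162,.042),('ball',93,274,.098),('stop top c',255,95,.052),('footBL',65,424,.022),('footBR',383,503,.022),('bolt-',382,345,.03)]: print(n,J(P(U,V,z)))
# depth check
d=[s['range_z'][int(V/3.75+165),int(U/3.75+230)] for U,V in[(280,255),(93,274),(255,95),(300,400)]]
for U,V in[(280,255),(93,274),(255,95),(250,400),(350,150)]: p=P(U,V); print(U,V,p.round(4),J(p))
np.savez('jig.npz',o=o,a=a)
```

```text
[[ 0.6632  0.0702  0.016 ]
 [ 0.6089 -0.1514  0.016 ]
 [ 0.3412 -0.0869  0.016 ]
 [ 0.3939  0.1339  0.016 ]]
dims 0.2760304142870835 0.22752970910805329 ang -0.2345111305115208 -0.23726298983495486
o [ 0.50180883 -0.00853409] a -0.23574946720706613
railF L (0.0251, 0.1007)
railF R (0.026, -0.0972)
railB R (0.0141, -0.0967)
tip (0.0725, 0.0396)
ball (-0.0105, 0.1012)
stop top c (0.1122, 0.039)
footBL (-0.1022, 0.0978)
footBR (-0.0992, -0.0956)
bolt- (-0.0092, -0.071)
280 255 [ 0.5278 -0.0122  0.0616] (0.0262, 0.0025)
93 274 [0.5154 0.092  0.1058] (-0.0103, 0.1009)
255 95 [0.6197 0.0033 0.055 ] (0.1119, 0.0391)
250 400 [0.4417 0.0012 0.0216] (-0.0607, -0.0046)
350 150 [ 0.592  -0.0568  0.0136] (0.099, -0.0259)
```

```bash
cat >> h.py <<'E'
import os
if os.path.exists('jig.npz'):
    k=np.load('jig.npz'); o=k['o']; a=float(k['a'])
    ex=np.array([np.cos(a),np.sin(a),0]); ey=np.array([-np.sin(a),np.cos(a),0]); ez=np.array([0,0,1.])
    W=lambda x,y,z: np.array([o[0],o[1],0])+x*ex+y*ey+z*ez
    def Jp(p): d=np.array(p)-[o[0],o[1],0]; return np.array([d@ex,d@ey,d[2]])
    def Jf(): f=np.array(telemetry.get_ft_force()); return np.array([f@ex,f@ey,f[2]])
    def RT(sg): return np.column_stack([np.cross(sg*ex,-ez),sg*ex,-ez])
E
python3 - <<'E'
from h import *
qs={sg:bot.solve_ik(W(.0195,-.02,.15),RT(sg)) for sg in(1,-1)}
for sg in qs: print(sg,None if qs[sg] is None else np.round(qs[sg],2))
q0=np.array(telemetry.get_q())
sg=min((g for g in qs if qs[g] is not None),key=lambda g:abs(np.array(qs[g])-q0).max()); open('sg','w').write(str(sg))
bot.move_to(W(.0195,-.02,.15),RT(sg)); t=telemetry.get_t()
bot.movel(W(.0195,-.02,.033),feed=.08,threshold=8)
print(t,telemetry.get_t(),Jp(telemetry.get_tool_pos()).round(4),Jf().round(2))
effector.command_gripper(.0,25); bot.pause(.2)
print(telemetry.get_t(),telemetry.get_gripper_width(),Jf().round(2))
snap('side','side1')
crop('side1',200,120,400,290,4,'side1c')
E
```

```text
1 [ 0.32  0.17 -0.45  0.   -0.95  2.59]
-1 [ 0.32  0.17 -0.45  0.   -0.95 -0.55]
2.8 4.4083 [ 0.0198 -0.0198  0.0335] [ 0.07  0.71 -0.48]
5.2667 0.011286485854483606 [ 1.12 -0.11  2.7 ]
```

View pics/side1c.png

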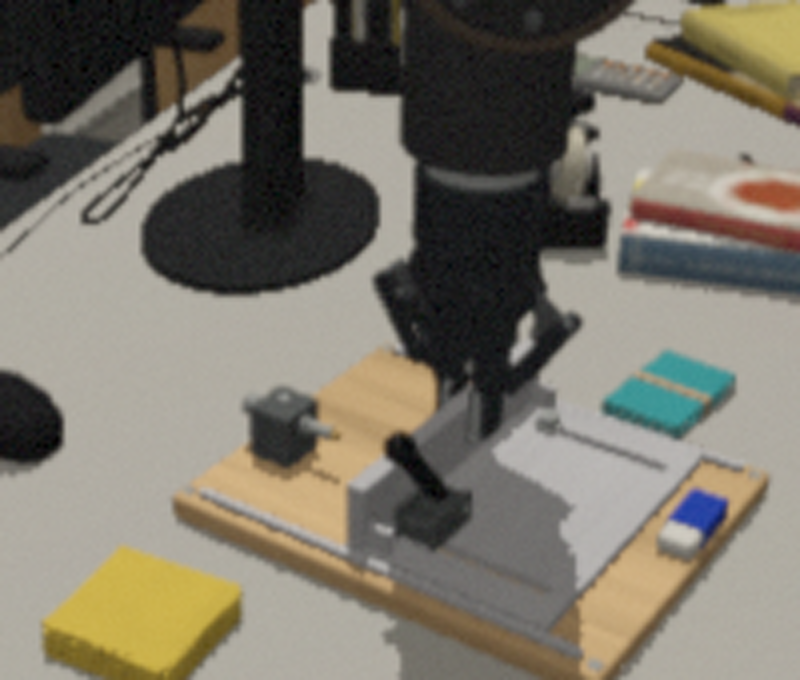

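The side view shows the rail pinched at about (490,410) in the crop, the button still clear at (330,432), and the lever and small items untouched. Next I slide, then feel for the button.

Run:
```python
from h import *
p=Jp(telemetry.get_tool_pos()); y,z=p[1],p[2]
print(bot.movel(W(.054,y,z),feed=.03,threshold=9),Jp(telemetry.get_tool_pos()).round(4),Jf().round(2),telemetry.get_t())
x=.054; L=[]
while x<.080:
    x+=.0004; hit=bot.movel(W(x,y,z),feed=.008,threshold=3.5)
    f=Jf(); L.append((x,Jp(telemetry.get_tool_pos())[0],f[0])); 
    base=np.median([l[2] for l in L[:8]])
    if hit or f[0]<base-2.6: break
print(hit,base,telemetry.get_t())
for l in L: print(np.round(l,4).tolist(),end=' ')
print(Jf())
```

```text
False [ 0.0535 -0.0202  0.0332] [-2.71 -1.09  5.45] 6.6167
False -2.8232135364037294 17.1167
[0.0544, 0.0538, -2.9765] [0.0548, 0.0542, -3.3015] [0.0552, 0.0546, -2.77] [0.0556, 0.055, -1.7836] [0.056, 0.0554, -2.9314] [0.0564, 0.0558, -2.8205] [0.0568, 0.0562, -2.826] [0.0572, 0.0566, -2.666] [0.0576, 0.057, -2.3274] [0.058, 0.0574, -2.9158] [0.0584, 0.0578, -3.2378] [0.0588, 0.0582, -2.6721] [0.0592, 0.0586, -3.0208] [0.0596, 0.059, -2.8203] [0.06, 0.0594, -1.5782] [0.0604, 0.0598, -2.7433] [0.0608, 0.0602, -1.7094] [0.0612, 0.0606, -2.8525] [0.0616, 0.061, -2.2223] [0.062, 0.0614, -3.2709] [0.0624, 0.0618, -3.2094] [0.0628, 0.0622, -2.9063] [0.0632, 0.0626, -3.0789] [0.0636, 0.063, -2.3295] [0.064, 0.0634, -2.9549] [0.0644, 0.0638, -1.7123] [0.0648, 0.0642, -3.8154] [0.0652, 0.0646, -2.633] [0.0656, 0.065, -2.0649] [0.066, 0.0654, -2.4288] [0.0664, 0.0658, -2.4823] [0.0668, 0.0662, -2.612] [0.0672, 0.0666, -3.7683] [0.0676, 0.067, -2.6917] [0.068, 0.0673, -2.982] [0.0684, 0.0677, -3.1223] [0.0688, 0.068, -3.6078] [0.0692, 0.0683, -3.6957] [0.0696, 0.0687, -3.7897] [0.07, 0.0691, -3.1824] [0.0704, 0.0693, -4.8497] [0.0708, 0.0694, -6.1946] [-6.19455362  1.60203047  8.18545514]
```

Run:
```python
from h import *
p=Jp(telemetry.get_tool_pos()); y,z=p[1],p[2]
mf=lambda: np.mean([(bot.pause(.02),Jf())[1] for _ in range(8)],0).round(2)
print(mf(),p.round(4))
x=.0692
for _ in range(8):
    bot.movel(W(x,y,z),feed=.01); p=Jp(telemetry.get_tool_pos()); print(round(x,4),p.round(4),Jf().round(2))
    if p[0]<.0685: break
    x-=.0003
print(mf())
f=mf(); bot.movel(W(x+.0002*f[0],y,z),feed=.01); print(Jp(telemetry.get_tool_pos()).round(4),mf())
print(telemetry.get_t())
```

```text
[-6.11  0.87  8.52] [ 0.0694 -0.0202  0.0332]
0.0692 [ 0.069  -0.0202  0.0332] [-2.55  1.14  4.91]
0.0689 [ 0.069  -0.0202  0.0332] [-1.57  1.34  4.4 ]
0.0686 [ 0.0689 -0.0202  0.0332] [1.37 0.21 2.14]
0.0683 [ 0.0684 -0.0202  0.0332] [ 1.4  -0.06  2.19]
[0.83 0.5  1.76]
[ 0.0684 -0.0202  0.0332] [-0.57  1.28  3.19]
18.9667
```

Run:
```python
from h import *
p=Jp(telemetry.get_tool_pos())
effector.command_gripper(.035); print(telemetry.get_gripper_width(),Jf().round(2))
bot.movel(W(p[0],p[1],.135),feed=.12)
effector.command_gripper(0,40)
bot.movel(W(-.0105,.100,.135),feed=.15)
print(Jp(telemetry.get_tool_pos()).round(4),Jf().round(2),telemetry.get_t())
snap('side','side2'); snap('top','top2')
crop('side2',200,120,400,290,4,'side2c')
```

```text
0.03465159942984412 [-0.54 -0.38 -0.05]
[-0.0103  0.0997  0.135 ] [-0.56 -0.37 -0.09] 21.8583
```

View pics/side2c.png

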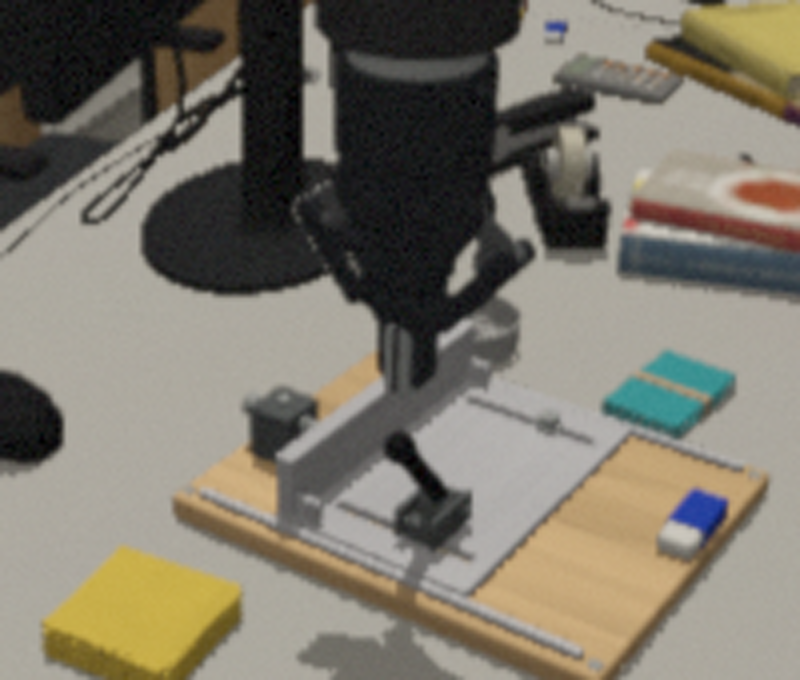

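The rail now covers the button tip, near (305,425). The lever is open with its ball at (400,447), the fingers are above it, and nothing else has moved. Next I swing the lever down along its arc.

Run:
```python
from h import *
yp=.053
print(bot.movel(W(-.0105,.101,.100),feed=.04,threshold=3),Jp(telemetry.get_tool_pos()).round(4),Jf().round(2))
for i,d in enumerate(np.linspace(46,0,9)):
    f=np.radians(d); over=.001+.003*(i/8)
    h=bot.movel(W(-.0105,yp+.078*np.cos(f),.046+.078*np.sin(f)-over),feed=.05,threshold=45)
    print(round(d),h,Jp(telemetry.get_tool_pos()).round(4),Jf().round(2))
    if h: break
p=Jp(telemetry.get_tool_pos())
print(telemetry.get_t())
```

```text
True [-0.0108  0.1008  0.1049] [-0.32  0.18  0.6 ]
46 False [-0.0107  0.1073  0.1007] [ 0.54 -0.42 -0.12]
40 False [-0.0107  0.1126  0.0947] [-0.11 -0.23  0.49]
34 False [-0.0107  0.1172  0.088 ] [ 0.78 -0.52  0.24]
29 False [-0.0107  0.1213  0.081 ] [0.11 0.18 0.16]
23 False [-0.0107  0.1247  0.0736] [-0.14 -0.21 -0.31]
17 False [-0.0108  0.1273  0.0658] [-0.14  0.69 -0.22]
12 False [-0.0108  0.1292  0.0578] [-0.37  0.18 -0.59]
6 False [-0.0108  0.1303  0.0497] [-1.25  0.21  0.12]
0 True [-0.0095  0.1311  0.0453] [-11.54  -2.22  27.98]
25.425
```

Run:
```python
from h import *
print(Jp(telemetry.get_tool_pos()).round(4),Jf().round(2),telemetry.get_t())
snap('side','side3'); crop('side3',240,170,360,290,5.5,'side3c')
```

```text
[-0.0095  0.1311  0.0453] [-11.54  -2.22  27.98] 25.425
```

View pics/side3c.png

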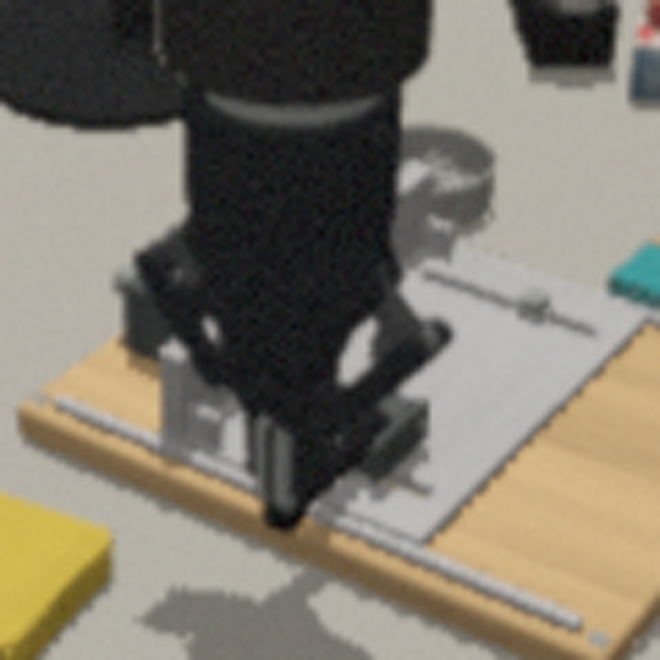

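The fingers sit over the ball at about (285,515) and the lever looks near level, but the mid-swing forces were oddly low. I'll lift off and look.

Run:
```python
from h import *
p=Jp(telemetry.get_tool_pos())
bot.movel(W(p[0],p[1],.12),feed=.12)
print(Jf().round(2),telemetry.get_t())
snap('side','side4'); crop('side4',240,170,360,290,5,'side4c')
s=snap('top','top4'); crop('top4',230,165,375,325,3.75,'top4c')
a=cv2.imread('pics/side4c.png'); b=cv2.imread('pics/top4c.png')
b=b[:,:]; h=600; a=cv2.resize(a[:,150:],(450*400//450,534)); b=cv2.resize(b,(400,441))
c=np.zeros((534,800,3),np.uint8); c[:,:400]=a; c[:441,400:]=b; cv2.imwrite('pics/both4.png',c)
```

```text
[-0.17  0.27 -0.27] 26.2667
```

View pics/side4c.png

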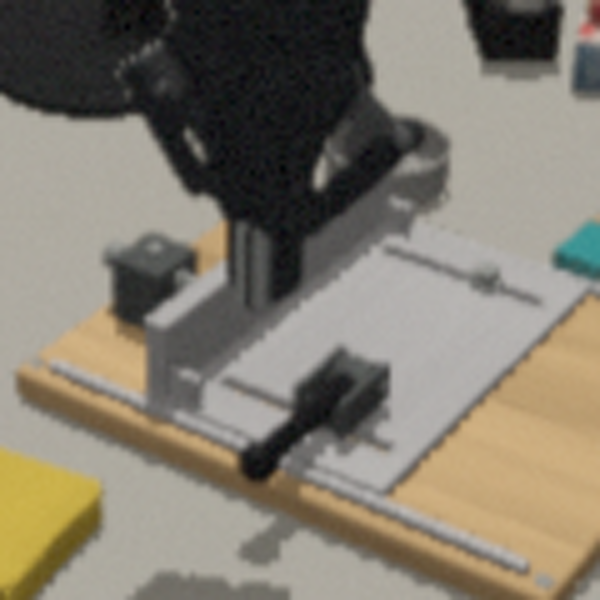

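The lever lies down with its ball at (258,460), outside the foot, and the rail is against the stop side. I'll move the arm aside and measure the ball height and the rail position.

Run:
```python
from h import *
bot.movel(W(-.06,-.0,.30),feed=.25) if False else bot.movel(W(-.0105,.33,.20),feed=.3)
print(telemetry.get_t())
s=snap('top','top5'); snap('side','side5')
R=cv2.Rodrigues(s['rvec'])[0]; t=s['tvec'].ravel()
# point cloud in jig frame
v,u=np.mgrid[0:420,0:560]; Z=s['range_z']; c=np.stack([(u-s['cx'])/s['fx']*Z,(v-s['cy'])/s['fy']*Z,Z],-1)
Pw=(c-t)@R; d=Pw-np.array([o[0],o[1],0]); X,Y,H=d@ex,d@ey,Pw[...,2]
m=(abs(X+.0105)<.008)&(Y>.04)&(Y<.16)&(Z>0)
b=np.round(np.c_[Y[m],H[m]]*1000); print(b[np.argsort(b[:,0])].astype(int).tolist())
r=(H>.05)&(H<.07)&(Y<.02)&(Y>-.09)&(abs(X-.065)<.04)&(Z>0); print('rail X mm',np.percentile(X[r],[2,50,98])*1000)
crop('top5',240,170,340,270,6,'top5c')
```

```text
27.2333
[[40, 22], [40, 21], [41, 34], [41, 35], [42, 38], [42, 39], [42, 37], [43, 40], [43, 39], [44, 43], [44, 40], [44, 41], [45, 40], [45, 42], [45, 43], [45, 41], [46, 43], [46, 43], [46, 42], [47, 45], [47, 43], [47, 44], [47, 44], [48, 46], [48, 44], [48, 44], [49, 46], [49, 42], [49, 44], [50, 45], [50, 45], [50, 45], [51, 45], [51, 47], [51, 46], [52, 45], [52, 46], [52, 44], [53, 45], [53, 43], [53, 46], [54, 45], [54, 44], [54, 47], [54, 46], [55, 44], [55, 45], [55, 44], [56, 44], [56, 45], [56, 46], [56, 45], [57, 46], [57, 45], [57, 43], [57, 45], [58, 47], [58, 44], [58, 43], [59, 43], [59, 42], [59, 44], [60, 45], [60, 45], [60, 43], [61, 43], [61, 45], [61, 42], [62, 41], [62, 44], [62, 43], [63, 45], [63, 44], [63, 39], [63, 39], [64, 45], [64, 43], [64, 41], [65, 24], [65, 46], [65, 43], [66, 40], [66, 41], [66, 45], [66, 22], [67, 42], [67, 24], [67, 43], [68, 41], [68, 42], [68, 40], [69, 23], [69, 25], [69, 43], [69, 47], [70, 39], [70, 45], [70, 45], [71, 42], [71, 40], [72, 39], [72, 44], [72, 44], [73, 40], [73, 41], [73, 44], [74, 44], [74, 38], [74, 43], [
[... 2140 characters left out ...]
], [136, 46], [136, 46], [137, 45], [137, 39], [138, 43], [139, 38], [139, 40], [141, 0], [141, 0], [142, 0], [143, 2], [144, -1], [144, 1], [144, -2], [144, 0], [145, -1], [145, 2], [145, 0], [146, -3], [146, 1], [146, -1], [146, 0], [147, -1], [147, 1], [147, 2], [148, 0], [148, -2], [148, 3], [149, 0], [149, 2], [149, 1], [149, 0], [150, -1], [150, 0], [151, 1], [151, -3], [151, 0], [151, 0], [152, -1], [152, 2], [153, 2], [153, 0], [153, 0], [153, 2], [154, 0], [154, 0], [155, 4], [155, 1], [155, -2], [156, 0], [156, 1], [156, 4], [156, 0], [156, -1], [157, 4], [157, 0], [158, 0], [158, 0], [159, 1], [159, -1], [159, 1], [160, 0], [160, 1]]
rail X mm [61.44704034 66.9588826  73.04698434]
```

View pics/top5c.png

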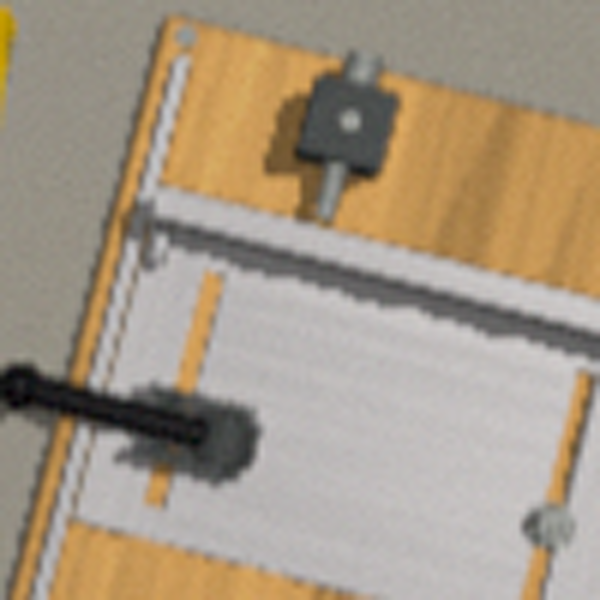

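The handle is level along its whole length (about 43 mm throughout, ball top about 46 mm), and the rail's front edge meets the button tip at (325,218). Next I check whether the fence shifted while it was clamped, comparing the picture taken after release with the one now.

Run:
```python
from h import *
def ecc(A,B,x0,y0,x1,y1):
    g=[cv2.cvtColor(cv2.imread(f'pics/{t}.png'),cv2.COLOR_BGR2GRAY)[y0:y1,x0:x1].astype(np.float32) for t in(A,B)]
    M=np.eye(2,3,dtype=np.float32)
    cc,M=cv2.findTransformECC(g[0],g[1],M,cv2.MOTION_TRANSLATION,(3,200,1e-6),None,3); return round(cc,4),M[:,2].round(3)
print('top rail -y',ecc('top2','top5',318,205,352,250)); print('top foot back corner',ecc('top2','top5',300,262,345,296))
print('top static eraser/board',ecc('top2','top5',285,292,345,322))
print('side foot back corner',ecc('side2','side5',300,232,358,266)); print('side static',ecc('side2','side5',350,230,395,285))
print('top scale px/m ~',load('top5')['fx']/.87)
```

```text
top rail -y (0.9996, array([ 0.003, -0.   ], dtype=float32))
top foot back corner (0.9987, array([-0.016,  0.001], dtype=float32))
top static eraser/board (0.9995, array([ 0.008, -0.002], dtype=float32))
side foot back corner (0.8338, array([-0.18 ,  0.712], dtype=float32))
side static (0.9997, array([0.   , 0.002], dtype=float32))
top scale px/m ~ 466.63082256416476
```

Run:
```python
from h import *
def rail(tag,xc,y0=-.09,y1=.02,bot_=.05):
    s=load(tag); R=cv2.Rodrigues(s['rvec'])[0]; t=s['tvec'].ravel()
    v,u=np.mgrid[0:420,0:560]; Z=s['range_z']; c=np.stack([(u-s['cx'])/s['fx']*Z,(v-s['cy'])/s['fy']*Z,Z],-1)
    d=(c-t)@R-np.array([o[0],o[1],0]); X,Y,H=d@ex,d@ey,d[...,2]
    r=(H>bot_)&(H<.072)&(Y<y1)&(Y>y0)&(abs(X-xc)<.03)&(Z>0); k=np.polyfit(Y[r],X[r],1); return r.sum(),X[r].mean().round(5),k.round(4)
for tag,xc in(('top0',.02),('top2',.066),('top5',.066)): print(tag,rail(tag,xc),rail(tag,xc,-.095,-.03))
for tag,xc in(('side0',.02),('side1',.02),('side2',.066),('side5',.066)): print(tag,rail(tag,xc,-.095,-.05,.058),rail(tag,xc,.05,.095,.058))
```

```text
top0 (np.int64(290), np.float64(0.0207), array([0.0024, 0.0208])) (np.int64(173), np.float64(0.02064), array([-0.0004,  0.0206]))
top2 (np.int64(299), np.float64(0.0671), array([0.0009, 0.0671])) (np.int64(176), np.float64(0.06705), array([-0.0043,  0.0668]))
top5 (np.int64(302), np.float64(0.06706), array([-0.0001,  0.0671])) (np.int64(177), np.float64(0.06707), array([-0.0002,  0.0671]))
side0 (np.int64(54), np.float64(0.01987), array([-0.0058,  0.0195])) (np.int64(52), np.float64(0.01959), array([-0.0659,  0.0249]))
side1 (np.int64(13), np.float64(0.02015), array([-0.2718, -0.0021])) (np.int64(54), np.float64(0.01638), array([-0.0651,  0.0216]))
side2 (np.int64(34), np.float64(0.06463), array([0.0068, 0.0651])) (np.int64(75), np.float64(0.06638), array([0.002 , 0.0662]))
side5 (np.int64(51), np.float64(0.06684), array([0.0012, 0.0669])) (np.int64(73), np.float64(0.06664), array([-0.0045,  0.067 ]))
```

Run:
```python
from h import *
print(telemetry.get_t(),Jf().round(2)); bot.hand_in()
```

```text
27.3333 [ 0.43 -0.62  0.55]
the job is handed in; nothing more can be done
```

I slid the fence up to the stop, let go of it, clamped it with the cam lever, and handed the job in at 27.3 s. The final button contact is inferred; I had no direct force reading after release.

**Feeling for the button:** Drag on the fence was about 2.8 N. The button went solid at a tool x of about 69.2 mm, where the tool force was about 6.2 N in all. That is about 3.4 N on the stop, well under 12 N. I then backed off to 68.4 mm, leaving the button pressed in by about 1 mm with almost no force left in the grip, and released.

**Last checks:**
- **Lever:** it is fully down. The handle is level along its length in the depth image (about 43 mm), and the fingers met about 28 N at the end of the swing with the tip at 45.3 mm (ball top expected at 46 mm).
- **Clamping shift:** top pictures from before and after clamping match to within 0.02 px, under 0.1 mm, so the fence did not move.
- **Small things:** none had visibly moved in the pictures I viewed. The only one I measured, before against after clamping, was the eraser, and it had not shifted.

**Unclear or disagreeing:**
- **Button contact:** I rely on the spring push (at most 1.1 N) being below the drag. The rail's front also measured about 0.6 mm past where I had seen the button tip, but cameras alone cannot settle this to better than about 1 mm.
- **Fence travel:** the top camera gave 46.4 mm and the tool 48.6 mm. The fence probably moved 2–3 mm as the fingers closed on it.
- **Side-camera comparison:** one clamping-shift check matched poorly (0.83), probably because of the arm's shadow, so I did not use it.
- **Lever swing:** forces stayed near zero until the end, lower than expected.

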